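# Strip the stacked extruder and send each part to its place

## Task

The screws are out of this 3D printer extruder and its parts stand loose in a stack: take it apart from the top down, setting each part down without dropping it and the same way up as it stands now. Lay the small black fan in the blue tray for refitting, the finned heatsink in the steel wire basket for cleaning, and the motor on the pink foam, its shaft down the hole and its body flat on the foam; the worn green carriage goes flat into the cardboard box for scrap prints. Do not disturb the dish of screws.

Things in the scene. Friction and masses are not known exactly. Their poses are not given: they have to be found in the camera images.
- fan: Black cooling fan, square frame 30 x 30 mm, 15 mm thick, with a blue spot on its round hub; the top of the stack, lying flat on the heatsink. Origin: centre of its underside; x and y square to its sides, z up. 20 g.
- heatsink: Bare aluminium heatsink with upright fins, 36 x 36 mm, 20 mm tall, standing on the motor, fins up (fins run along its x; it may be gripped across x or y). Origin: centre of its underside; z up. 45 g.
- motor: Stepper motor, black, bright end caps, 42 x 42 mm, 34 mm tall, shaft down on the carriage, 0.2 kg. Origin: centre of the body's flat lower face; z up. Below it stick out a boss (22 mm wide, 2 mm long) and shaft (5 mm thick, ends 20 mm down), loose in the carriage's hole: lift straight up over 20 mm. White socket on its -x side, 7 mm out, 24 to 33 mm up: grip across y.
- carriage: Lime green printed carriage block, the bottom of the stack, lying flat on the bench: 80 mm along its x, 58 mm along its y, 26 mm tall, with an upright hole 30 mm in diameter through its middle. Grip across y. Origin: centre of its underside; z up. About 0.12 kg.
- refit_tray: Blue open plastic tray, fixed, 120 x 120 mm outside, walls 3 mm thick and 14 mm high, floor 3 mm above the bench. Origin: centre of its underside on the bench; x and y along its sides, z up.
- basket: Stainless wire cleaning basket, fixed, 120 x 120 mm outside, walls 3 mm thick and 28 mm high with a small wire grip rising to 38 mm outside the walls at its -x and +x sides, flat perforated floor 3 mm above the bench. Origin: centre of its underside on the bench; x and y along its sides, z up.
- foam: Pink antistatic foam block, firm, fixed, 100 x 100 mm and 30 mm high, with a round upright hole 40 mm in diameter through its centre for a motor's shaft and boss; the motor's body rests on the foam's top round the hole. Origin: centre of its underside on the bench (the hole's axis); x and y along its sides, z up.
- scrap_box: Low open cardboard box for scrap prints, fixed, 156 x 156 mm outside, walls 4 mm thick and 34 mm high, floor 4 mm above the bench, with a few thin scraps in its corners. Origin: centre of its underside on the bench; x and y along its sides, z up.
- screw_dish: Round steel dish 72 mm in diameter and 16 mm high (20 mm with the dark screws heaped on it), loose on the bench; to be left where it is. Origin: centre of its underside.
Things that resemble listed ones, but are neither listed nor needed, are in the scene too. Several things have the shape of the carriage; the one meant has the colours described above.

How it is judged (in metres and radians):
On the way, in this order (a step that is already met when the one before it is completed fails the run):
1. the fan lies flat in the blue tray, let go (x of fan in the frame of refit_tray between -0.045 and 0.045 m and y of fan in the frame of refit_tray between -0.045 and 0.045 m and z of fan in the frame of refit_tray between -0.001 and 0.007 m and angle between fan's own z axis and vertical below 0.1 rad and contact force between the fingers and fan below 0.05 N), for 0.2 s.
2. the heatsink stands in the wire basket, let go (x of heatsink in the frame of basket between -0.042 and 0.042 m and y of heatsink in the frame of basket between -0.042 and 0.042 m and z of heatsink in the frame of basket between -0.001 and 0.007 m and angle between heatsink's own z axis and vertical below 0.1 rad and contact force between the fingers and heatsink below 0.05 N), for 0.2 s.
3. the motor stands on the foam, shaft in the hole, let go (x of motor in the frame of foam between -0.0105 and 0.0105 m and y of motor in the frame of foam between -0.0105 and 0.0105 m and z of motor in the frame of foam between 0.027 and 0.033 m and angle between motor's own z axis and vertical below 0.06 rad and contact force between the fingers and motor below 0.05 N), for 0.2 s.
4. the carriage lies flat in the scrap box, let go (x of carriage in the frame of scrap_box between -0.05 and 0.05 m and y of carriage in the frame of scrap_box between -0.05 and 0.05 m and z of carriage in the frame of scrap_box between 0 and 0.008 m and angle between carriage's own z axis and vertical below 0.1 rad and contact force between the fingers and carriage below 0.05 N), for 0.2 s.
At the end, for the whole second after the job is handed in: Fan in blue tray, heatsink in basket, carriage in cardboard box: inside the walls, on the floor (4 mm), level (0.1 rad), right way up. Motor shaft down on the foam, within 10.5 mm of the hole's axis each way, body flat on top (3 mm, 0.06 rad). All let go and at rest (all of step 1 and all of step 2 and all of step 3 and all of step 4 and linear speed of each of fan, heatsink, motor, carriage below 0.02 m/s and angular speed of each of fan, heatsink, motor, carriage below 0.2 rad/s); the robot touches nothing.
It fails at once if the fan is let fall instead of being set down (linear speed of fan above 0.7 m/s and contact force between the fingers and fan below 0.05 N).
It fails at once if the heatsink is let fall instead of being set down (linear speed of heatsink above 0.7 m/s and contact force between the fingers and heatsink below 0.05 N).
It fails at once if the motor is let fall instead of being set down (linear speed of motor above 0.7 m/s and contact force between the fingers and motor below 0.05 N).
It fails at once if the carriage is let fall instead of being set down (linear speed of carriage above 0.7 m/s and contact force between the fingers and carriage below 0.05 N).
It fails at once if the dish of screws is pushed away or tipped (distance of screw_dish from where it was at the start of the episode above 0.02 m or angle between screw_dish's own z axis and vertical above 0.3 rad).
It also fails if it takes over 120 s, if anything falls off the work surface, if the arm or the gripper's body presses on something with over 40 N, if the wrist force passes 120 N, or if a joint passes its speed limit or range.

## Robot

A 6-joint arm with a two-finger parallel gripper is mounted at the origin on the work surface. World frame = base frame: x ahead of the robot, y to its left, z up, the work surface at z = 0. Lengths are in mm, angles in degrees, forces in N, time in s.
With the tool pointing down it reaches from about 325 to 900 mm from the base axis. Payload 6.1 kg.
Tool frame: the origin (TCP) lies at the very end of the fingers, on their centre line; the grasp point (between the pads) lies 19 mm behind it; z points along the fingers, y is the line along which they close (so a half turn about z gives the same grasp; the last joint's range is limited). The gripper opens to 85 mm and grips with 20 to 120 N. Pads are 22 mm wide; open, the fingers measure 114 mm over their backs; the gripper's body (76 mm by 85 mm) begins 54 mm behind the grasp point. The pads swing forward as they close: fully open they stand 13 mm farther back than shut.
Start: joints at [-81.881, 12.628, 87.462, -0, 79.91, -7.225], TCP at [165.375, -602.716, 231.3] pointing down, gripper open.
Joint ranges: [-170.65, 170.65], [-52.31, 119.04], [5.05, 147.46], [-71.25, 251.25], [11.57, 151.72], [-153.62, 153.62]. Speed limits (degrees/s): [147.25, 147.25, 172.46, 180, 180, 180].

## Interface

Orientations are given as a 3x3 rotation matrix whose columns are the frame's x, y, z axes.
In Python, from cell import bot gives the robot as it stands.
- The arm moves only by the tool jog_arm, never from a script. Its argument "moves" is a list of rows, each a list of 5 numbers: the opening, from -1 (shut) to 1 (fully open), then the shift along the tool's x, y, z scaled (see below), then the turn about the tool's z scaled (see below). A call has 1 to 5 rows; each row shifts and turns the commanded pose from where the row before left it, along the tool's axes as they then stand; what a row does not reach is not made up. The controller multiplies each number of a shift by 50 mm and each number of a turn by 0.5 rad. A row lasts 1/12 s, in which the tool goes at most 41.7 mm and 7.16 degrees, less where a joint would pass 70% of its speed; a pose out of reach is approached as far as the arm can. A call with a number of a shift or a turn outside -1 to 1 is refused whole. A call with a gripper value outside its range is refused whole. The fingers move at their own pace and stop on an object; "newtons" is the grip in N (left out, the last holds). Time passes only in rows, so rows that do not move let the fingers close. It gives the time, the measured TCP pose, the force, the opening and the grip force at its end, in the units of the state.
- bot.observe(): the state, without advancing time (a new reading comes with each control period).
- bot.read_camera(name): name is "scene" or "top" or "wrist"; returns a dict with "image" (480x640x3 uint8, red, green, blue), "fx", "fy", "cx", "cy" (pixels), "k1" (the pictures are not rectified: a ray, as slopes to the right and down, at radius r is drawn at 1 + k1 r^2 times it, then the intrinsics apply), "xyz" and "attitude" of the camera in the world; the wrist camera has in their place "hand_eye" (4x4, takes a point from camera to tool coordinates, whose origin is the TCP and whose axes are the flange's). Camera axes: x right, y up, looking along -z (the intrinsics and any distortion apply to the point x, -y, -z); pixel columns grow to the right and rows downward; lengths in mm; the calibration is good to about 2 mm. A picture is of the moment at which its call begins: read the wrist's pose just before it. There is no depth.
- bot.job_done(): hands the job in; it is judged then, once.
Trained networks look in a picture, given as the dict that the camera call returned (one of the last four; its "shot" number tells which), for a name from the list of things; names that differ only in an ending like _2 or _b are one class to them, and where a whole thing is asked for, a point or a joint stands for the part that bears it (a point fixed in the world has none). Each returns a list of dicts, best first, with "score" (0 to 1); they miss things now and then, are a little off and sometimes report something else, mostly with a low value. They report only what shows in the picture. A call takes as long as a camera call. They do not tell look-alikes from the thing itself.
- bot.look_for(picture, target): "bbox" ([centre column, centre row, width, height] as shares, 0 to 1, of the picture: columns of its width, rows of its height, round what is visible of it).
The state is a dict: "time": time; "qpos": joint angles; "qvel": joint speeds; "effort": joint torques, N m; "position": TCP position; "orientation": TCP orientation; "ft_force": force on the tool from outside, world axes, zero at the start; "torque": the same for the moment, N m; "width": finger opening in mm; "grip_force": force on a finger pad.
Only numpy, scipy, OpenCV 4.12 (cv2) and the standard library are available. Lean on these libraries where they do the work, as an engineer would, in place of code of your own. Each camera call takes 0.05 s, during which the arm holds its last target. There are 200 camera calls.

## Working session

There is one attempt and no reset: what is moved stays moved. The work goes in short steps, Python scripts to look and compute and a tool call to move; the robot and the scene stay as the last step left them, time stands still between calls to the robot, and variables do not carry over. Pictures are saved under pics/ and viewed, at most 17 in all, crops included, and the job is handed in when it is done.

Besides the shell and the picture viewer there is one more tool, called after "Emit:" as name(argument=value, ...), one argument or row to a line, values as JSON. jog_arm: Moves the arm, as the interface text tells. Its arguments: {"type":"object","properties":{"moves":{"type":"array","items":{"type":"array","items":{"type":"number","minimum":-1,"maximum":1}}},"newtons":{"type":"number"}},"required":["moves"]}

```bash
mkdir -p pics; ls
cat > h.py <<'E'
import numpy as np, cv2
from cell import bot
names=["fan","heatsink","motor","carriage","refit_tray","basket","foam","scrap_box","screw_dish"]
def shot(cam,fn=None):
    s=bot.observe(); p=bot.read_camera(cam)
    if fn: cv2.imwrite("pics/"+fn,p["image"][:,:,::-1])
    return s,p
def campose(s,p):
    if "hand_eye" in p:
        T=np.eye(4);T[:3,:3]=np.array(s["orientation"]);T[:3,3]=s["position"]
        T=T@np.array(p["hand_eye"]);return T[:3,:3],T[:3,3]
    return np.array(p["attitude"]),np.array(p["xyz"])
def ray(s,p,u,v):
    R,c=campose(s,p)
    d=np.array([(u-p["cx"])/p["fx"],(v-p["cy"])/p["fy"]]);x=d.copy()
    for _ in range(20): x=d/(1+p["k1"]*(x@x))
    return c,R@np.array([x[0],-x[1],-1])
def at(s,p,u,v,z):
    c,d=ray(s,p,u,v);return c+d*(z-c[2])/d[2]
def proj(s,p,X):
    R,c=campose(s,p);q=R.T@(np.array(X)-c);x=np.array([q[0],-q[1]])/-q[2]
    x=x*(1+p["k1"]*(x@x));return x[0]*p["fx"]+p["cx"],x[1]*p["fy"]+p["cy"]
E
cat > a.py <<'E'
from h import *
for cam in ["scene","top"]:
    s,p=shot(cam,cam+"0.png"); R,c=campose(s,p);print(cam,c.round(),R.round(2).tolist(),p["fx"],p["k1"])
    for n in names:
        for r in bot.look_for(p,n)[:4]:
            b=r["bbox"];u,v=b[0]*640,b[1]*480
            print(n,round(r["score"],2),round(u),round(v),round(b[2]*640),round(b[3]*480),at(s,p,u,v,20).round()[:2])
s=bot.observe();print(np.array(s["orientation"]).round(3).tolist(),s["time"],s["ft_force"])
E
python3 a.py
```

```text
pics
scene [1250.  957. 1101.] [[-0.8, -0.35, 0.48], [0.59, -0.5, 0.63], [0.01, 0.79, 0.61]] 605.2015992567145 0.0029480703119410434
fan 0.68 258 243 14 13 [ 587. -243.]
heatsink 0.61 256 250 21 10 [ 610. -218.]
heatsink 0.54 432 350 75 56 [466. 340.]
motor 0.77 257 258 23 14 [ 624. -188.]
motor 0.42 343 271 65 41 [466.  -3.]
carriage 0.96 188 215 18 18 [ 690. -484.]
carriage 0.84 353 208 25 22 [ 258. -223.]
carriage 0.78 226 187 32 21 [ 522. -550.]
carriage 0.7 287 293 41 26 [636. -23.]
refit_tray 0.61 343 273 61 42 [470.   0.]
basket 0.85 430 349 73 59 [469. 336.]
foam 0.72 322 323 56 48 [625. 119.]
foam 0.52 287 211 77 46 [ 435. -327.]
scrap_box 0.81 287 214 75 48 [ 441. -313.]
screw_dish 0.76 384 400 33 29 [650. 381.]
top [ 274.  -87. 1104.] [[0.01, 0.98, -0.2], [-1.0, 0.01, 0.0], [0.0, 0.2, 0.98]] 471.71116461078776 -0.006894135008136182
fan 0.47 352 180 15 17 [ 652. -174.]
heatsink 0.53 350 185 22 13 [ 642. -170.]
motor 0.42 351 188 23 15 [ 633. -172.]
carriage 0.89 292 187 38 35 [634. -30.]
carriage 0.89 380 350 40 41 [ 253. -233.]
carriage 0.71 483 169 38 30 [ 684. -492.]
carriage 0.67 350 191 32 33 [ 625. -169.]
refit_tray 0.91 287 262 53 57 [451. -21.]
basket 0.86 139 255 62 62 [466. 325.]
basket 0.31 352 190 20 14 [ 629. -175.]
foam 0.81 229 191 44 47 [625. 120.]
scrap_box 0.71 421 272 83 77 [ 431. -332.]
scrap_box 0.58 228 191 46 46 [624. 123.]
screw_dish 0.57 124 183 30 26 [642. 375.]
[[0.964, 0.265, -0.0], [0.265, -0.964, 0.0], [-0.0, -0.0, -1.0]] 1.0 [-0.45347957 -0.25975839 -1.20785817]
```

View pics/top0.png

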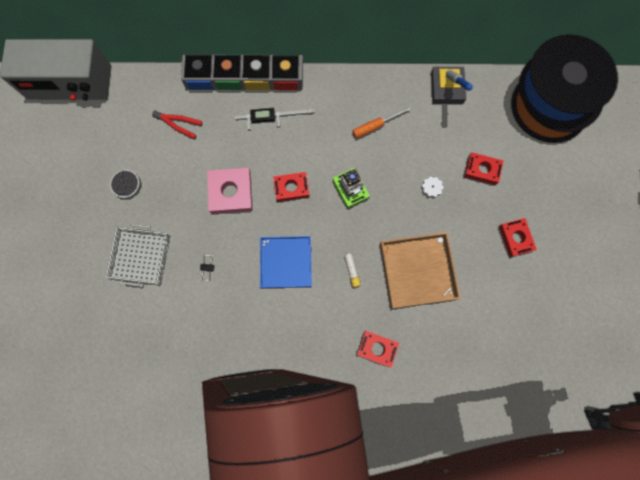

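View pics/scene0.png

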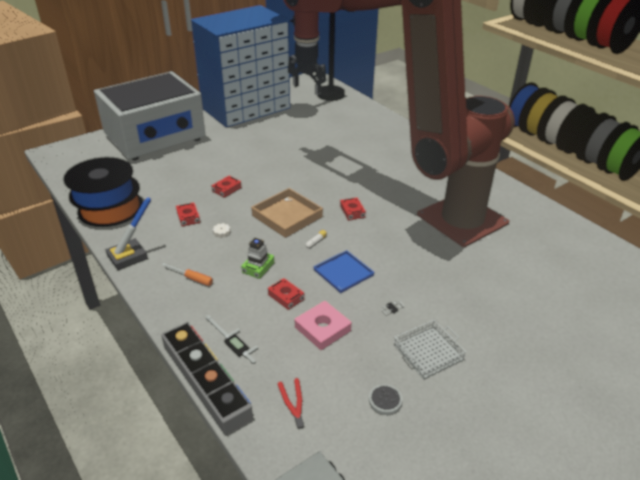

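The stack is at top-camera pixel (351,187) and its carriage is the only green one. The look-alikes are the red blocks at (291,186), (378,349), (483,168) and (517,237).

```bash
cat > d.py <<'E'
from h import *
import sys
# usage: d.py x y z -> total units in tool axes
def units(t):
    s=bot.observe();R=np.array(s["orientation"]);d=R.T@(np.array(t)-s["position"])/50
    n=np.linalg.norm(d)/.8;print("pos",np.round(s["position"],1),"units",d.round(3),"rows",round(n,2),"per row",(d/np.ceil(n)).round(3))
if __name__=="__main__": units([float(a) for a in sys.argv[1:4]])
E
python3 d.py 560 -160 320; python3 -c "
from h import *
s,p=shot('wrist');print(np.array(p['hand_eye']).round(2).tolist(),p['fx'],p['k1'])
s,p=shot('top')
im=p['image'][130:230,230:430];cv2.imwrite('pics/c.png',cv2.resize(im[:,:,::-1],(800,400),interpolation=2))"
```

```text
pos [ 165.4 -602.7  231.3] units [ 9.954 -6.45  -1.774] rows 14.99 per row [ 0.664 -0.43  -0.118]
[[0.0, 0.96, 0.29, 74.73], [1.0, -0.0, -0.0, 0.62], [0.0, 0.29, -0.96, -144.52], [0.0, 0.0, 0.0, 1.0]] 336.63229892583644 0.017399841413264984
```

View pics/c.png

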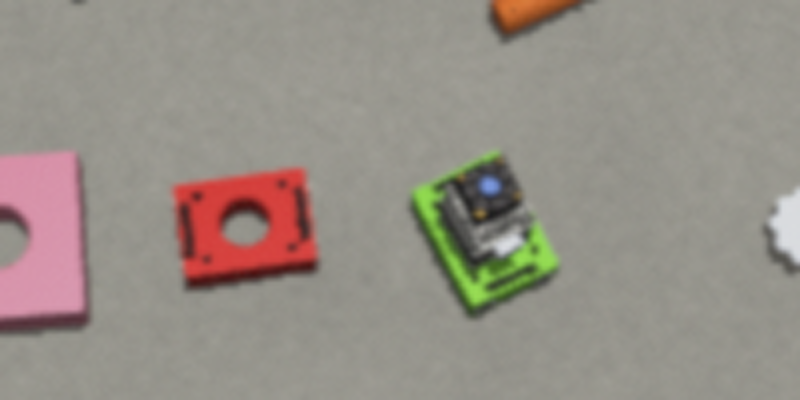

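The crop shows the green carriage with the fan (blue hub) on top at crop (490,186), and the motor's white socket towards the lower right.

Emit:
jog_arm(
  moves=[
    [1,0.66,-0.43,-0.12,0],
    [1,0.66,-0.43,-0.12,0],
    [1,0.66,-0.43,-0.12,0],
    [1,0.66,-0.43,-0.12,0],
    [1,0.66,-0.43,-0.12,0],
  ],
  newtons=30,
)

```text
time: 1.52
position: [296.8, -453.9, 261.6]
orientation: [[0.965, 0.264, 0.0], [0.264, -0.965, -0.0], [0.0, 0.0, -1.0]]
ft_force: [0.7, -0.1, -0.3]
width: 85.6
grip_force: 0.0
```

Emit:
jog_arm(
  moves=[
    [1,0.66,-0.43,-0.12,0],
    [1,0.66,-0.43,-0.12,0],
    [1,0.66,-0.43,-0.12,0],
    [1,0.66,-0.43,-0.12,0],
    [1,0.66,-0.43,-0.12,0],
  ],
)

```text
time: 1.93
position: [427.7, -306.4, 291.9]
orientation: [[0.964, 0.264, 0.001], [0.264, -0.964, -0.001], [0.0, 0.001, -1.0]]
ft_force: [0.9, -0.5, -0.9]
width: 85.6
grip_force: 0.0
```

Emit:
jog_arm(
  moves=[
    [1,0.66,-0.43,-0.12,0],
    [1,0.66,-0.43,-0.12,0],
    [1,0.66,-0.43,-0.12,0],
    [1,0,0,0,-0.21],
    [1,0,0,0,-0.21],
  ],
)

```text
time: 2.35
position: [506.8, -217.4, 309.9]
orientation: [[0.884, 0.468, 0.001], [0.468, -0.884, -0.0], [0.001, 0.001, -1.0]]
ft_force: [-0.7, -0.1, -0.3]
width: 85.7
grip_force: 0.0
```

Emit:
jog_arm(
  moves=[
    [1,0,0,0,0],
    [1,0,0,0,0],
  ],
)

```text
time: 2.52
position: [505.2, -219.5, 309.3]
orientation: [[0.889, 0.457, -0.0], [0.457, -0.889, -0.0], [-0.0, 0.0, -1.0]]
ft_force: [-0.1, -0.3, 0.5]
width: 85.3
grip_force: 0.0
```

```bash
cat > w.py <<'E'
from h import *
import sys
s,p=shot("wrist",sys.argv[1])
R=np.array(s["orientation"]);print(np.round(s["position"],1),"yaw",np.degrees(np.arctan2(R[1,0],R[0,0])).round(2),s["time"])
for n in sys.argv[2:]:
    n,z=n.split(":")
    for r in bot.look_for(p,n)[:3]:
        b=r["bbox"];u,v=b[0]*640,b[1]*480
        print(n,round(r["score"],2),round(u),round(v),round(b[2]*640),round(b[3]*480),at(s,p,u,v,float(z)).round(1)[:2])
E
python3 w.py w1.png fan:95 heatsink:80 motor:60 carriage:26
```

```text
[ 505.2 -219.5  309.3] yaw 27.22 2.5167
heatsink 0.86 338 71 36 39 [ 633.1 -168.7]
motor 0.94 337 81 42 48 [ 627.7 -171.6]
carriage 0.68 339 80 51 78 [ 634.9 -172. ]
carriage 0.64 255 346 61 61 [ 263.3 -229.7]
carriage 0.63 585 170 87 80 [ 683.3 -490.5]
```

View pics/w1.png

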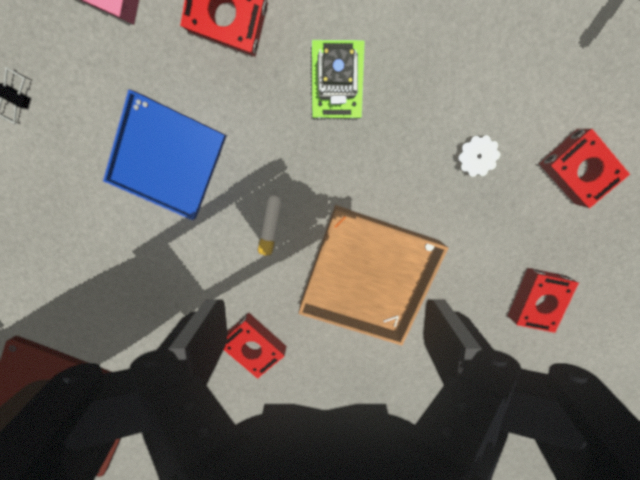

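The wrist view shows the stack square with the view, its fan hub at (338,66). The tray is at (165,152) and the box at (375,275).

```bash
python3 -c "
from h import *;from d import units
s,p=shot('wrist');a=at(s,p,338,66,95);print(a);units([a[0],a[1],190])"
```

```text
[ 634.59448758 -168.07676243   95.        ]
pos [ 504.9 -220.1  309.3] units [2.783 0.264 2.386] rows 4.59 per row [0.557 0.053 0.477]
```

Emit:
jog_arm(
  moves=[
    [1,0.557,0.053,0.477,0],
    [1,0.557,0.053,0.477,0],
    [1,0.557,0.053,0.477,0],
    [1,0.557,0.053,0.477,0],
    [1,0.557,0.053,0.477,0],
  ],
)

```text
time: 3.23
position: [635.9, -167.2, 189.0]
orientation: [[0.889, 0.458, 0.0], [0.458, -0.889, -0.0], [0.0, 0.0, -1.0]]
ft_force: [-0.0, -0.5, -0.2]
width: 85.0
grip_force: 0.0
```

Emit:
jog_arm(
  moves=[
    [1,0,0,0,0],
    [1,0,0,0,0],
  ],
)

```text
time: 3.4
position: [633.9, -166.4, 186.5]
orientation: [[0.888, 0.46, -0.006], [0.46, -0.888, 0.002], [-0.004, -0.005, -1.0]]
ft_force: [0.1, -0.3, 0.6]
width: 85.4
grip_force: 0.0
```

```bash
python3 w.py w2.png fan:95 heatsink:80 motor:60 carriage:26; python3 -c "
import cv2;i=cv2.imread('pics/w2.png')[130:330,220:420];cv2.imwrite('pics/w2c.png',cv2.resize(i,(600,600),interpolation=2))"
```

```text
[ 633.9 -166.4  186.5] yaw 27.42 3.4
fan 0.89 327 242 39 41 [ 635.5 -167.7]
heatsink 0.61 326 235 45 51 [ 635.6 -167.1]
motor 0.8 325 232 49 66 [ 632.7 -167.8]
carriage 0.93 609 318 63 95 [ 675.8 -465.5]
carriage 0.8 188 142 112 100 [640.2 -28.8]
carriage 0.75 329 219 65 89 [ 636.7 -169.1]
```

View pics/w2c.png

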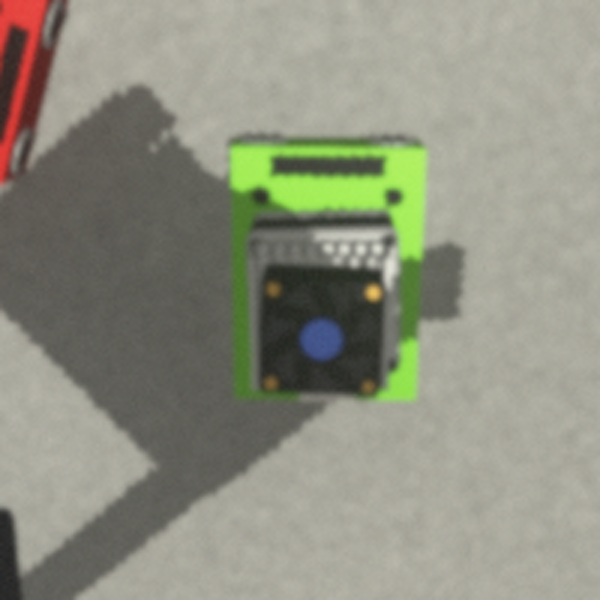

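The crop shows the fan hub at full-image (327,243), aligned with the tool to about 2°. I'll grip only with the fingertips, above the heatsink, at TCP z of about 83.

```bash
python3 d.py 635.3 -167.7 83
```

```text
pos [ 635.2 -168.5  192.7] units [ 0.004 -0.021  2.194] rows 2.74 per row [ 0.001 -0.007  0.731]
```

```bash
python3 w.py w3.png fan:95 heatsink:80; python3 d.py 635.3 -167.7 83;python3 w.py w4.png fan:95; python3 d.py 635.3 -167.7 83
```

```text
[ 635.2 -168.5  192.7] yaw 27.3 3.65
fan 0.84 322 240 39 45 [ 635.2 -167.4]
heatsink 0.61 323 234 43 48 [ 636.  -168.1]
pos [ 635.  -168.2  191.9] units [ 0.006 -0.01   2.177] rows 2.72 per row [ 0.002 -0.003  0.726]
[ 635.  -168.2  191.9] yaw 27.32 3.8
fan 0.92 324 241 39 43 [ 635.2 -168.5]
pos [ 634.9 -167.8  191.1] units [ 6.000e-03 -1.000e-03  2.163e+00] rows 2.7 per row [ 0.002 -0.     0.721]
```

Emit:
jog_arm(
  moves=[
    [1,0,0,0.6,0],
    [1,0,0,0.6,0],
    [1,0,0,0.5,0],
    [1,0,0,0.3,0],
    [1,0,0,0.1,0],
  ],
)

```text
time: 4.32
position: [632.5, -166.6, 81.4]
orientation: [[0.888, 0.46, -0.005], [0.46, -0.888, 0.002], [-0.004, -0.004, -1.0]]
ft_force: [-0.6, -0.1, -0.6]
width: 85.4
grip_force: 0.0
```

Emit:
jog_arm(
  moves=[
    [1,0,0,0,0],
    [1,0,0,0,0],
    [1,0,0,0,0],
  ],
)

```text
time: 4.57
position: [636.2, -167.9, 87.2]
orientation: [[0.888, 0.46, 0.003], [0.46, -0.888, -0.001], [0.002, 0.002, -1.0]]
ft_force: [-0.3, -0.1, 0.3]
width: 85.5
grip_force: 0.0
```

Emit:
jog_arm(
  moves=[
    [0.2,0,0,0.03,0],
    [0.2,0,0,0,0],
    [0.2,0,0,0,0],
    [0.2,0,0,0,0],
    [0.2,0,0,0,0],
  ],
)

```text
time: 4.98
position: [635.0, -167.5, 83.9]
orientation: [[0.888, 0.46, 0.0], [0.46, -0.888, -0.0], [0.0, 0.0, -1.0]]
ft_force: [-0.8, 0.0, -0.2]
width: 51.4
grip_force: 0.0
```

Emit:
jog_arm(
  moves=[
    [0.0,0,0,0,0],
    [0.0,0,0,0,0],
    [0.0,0,0,0,0],
    [0.0,0,0,0,0],
    [0.0,0,0,0,0],
  ],
)

```text
time: 5.4
position: [634.9, -167.4, 83.5]
orientation: [[0.888, 0.46, -0.0], [0.46, -0.888, 0.0], [-0.0, -0.0, -1.0]]
ft_force: [0.1, 0.4, -0.1]
width: 42.8
grip_force: 0.0
```

Emit:
jog_arm(
  moves=[
    [-0.4,0,0,0,0],
    [-0.4,0,0,0,0],
    [-0.4,0,0,0,0],
    [-0.4,0,0,0,0],
    [-0.4,0,0,0,0],
  ],
  newtons=25,
)

```text
time: 5.82
position: [635.0, -167.5, 83.7]
orientation: [[0.888, 0.46, 0.0], [0.46, -0.888, -0.0], [0.0, 0.0, -1.0]]
ft_force: [0.1, 0.1, 0.5]
width: 29.2
grip_force: 25.1
```

Emit:
jog_arm(
  moves=[
    [-0.6,0,0,0,0],
    [-0.6,0,0,0,0],
    [-0.6,0,0,-0.1,0],
    [-0.6,0,0,-0.3,0],
    [-0.6,0,0,-0.5,0],
  ],
)

```text
time: 6.23
position: [632.4, -166.5, 125.6]
orientation: [[0.888, 0.46, -0.006], [0.46, -0.888, 0.003], [-0.005, -0.005, -1.0]]
ft_force: [0.0, 0.2, -0.2]
width: 29.2
grip_force: 25.0
```

Emit:
jog_arm(
  moves=[
    [-0.6,0,0,-0.3,0],
    [-0.6,0,0,-0.1,0],
    [-0.6,0,0,0,0],
    [-0.6,0,0,0,0],
    [-0.6,0,0,0,0],
  ],
)

```text
time: 6.65
position: [633.9, -167.0, 146.8]
orientation: [[0.888, 0.46, -0.002], [0.46, -0.888, 0.001], [-0.002, -0.002, -1.0]]
ft_force: [1.1, 0.1, 0.1]
width: 29.2
grip_force: 25.0
```

```bash
python3 w.py w5.png fan:95 heatsink:80 motor:60 carriage:26 refit_tray:14
python3 - <<'E'
from h import *
s,p=shot("top")
for n,z in [("refit_tray",7),("basket",14),("foam",30),("scrap_box",17)]:
    for r in bot.look_for(p,n)[:1]:
        b=r["bbox"];print(n,r["score"],at(s,p,b[0]*640,b[1]*480,z).round(1)[:2])
# colour segmentation for tray & foam & box on the top picture
im=p["image"];hsv=cv2.cvtColor(im,cv2.COLOR_RGB2HSV)
for n,lo,hi,z,roi in [("tray",(105,120,60),(125,255,255),8,(230,200,350,320)),("foam",(150,60,100),(178,140,255),30,(190,150,270,230)),("box",(8,80,60),(22,255,255),30,(360,210,480,330))]:
    m=cv2.inRange(hsv,lo,hi);k=np.zeros_like(m);x0,y0,x1,y1=roi;k[y0:y1,x0:x1]=m[y0:y1,x0:x1]
    c=max(cv2.findContours(k,0,1)[0],key=cv2.contourArea)
    pts=np.array([at(s,p,*q[0],z)[:2] for q in c],np.float32);print(n,cv2.minAreaRect(pts))
E
python3 - <<'E'
import cv2;cv2.imwrite('pics/w5c.png',cv2.imread('pics/w5.png'))
E
```

```text
[ 633.9 -167.   146.8] yaw 27.38 6.65
fan 0.71 325 310 67 73 [ 604.8 -182.7]
heatsink 0.9 326 248 55 52 [ 638.7 -166.4]
motor 0.51 32 79 64 157 [646.   42.9]
carriage 0.84 328 230 75 98 [ 636.6 -168.6]
carriage 0.8 621 331 36 68 [ 674.2 -441.6]
carriage 0.65 164 143 128 113 [640.  -27.7]
refit_tray 0.87 95 313 169 151 [464.8 -17.7]
refit_tray 0.25 [632.1 121.1]
basket 0.74 [465.9 325.9]
foam 0.85 [623.  116.7]
scrap_box 0.95 [ 434. -332.]Traceback (most recent call last):
  File "<stdin>", line 10, in <module>
ValueError: max() iterable argument is empty
```

View pics/w5.png

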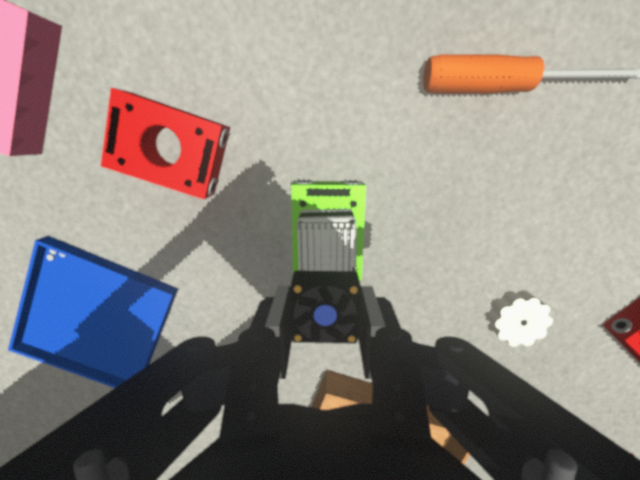

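The fan is gripped (hub at (325,315)) and the heatsink is still on the motor below at (326,248). Next is the blue tray, lower left.

```bash
python3 d.py 430 -20 150
```

```text
pos [ 634.9 -167.4  148.5] units [-2.283 -4.502 -0.03 ] rows 6.31 per row [-0.326 -0.643 -0.004]
```

Emit:
jog_arm(
  moves=[
    [-0.6,-0.16,-0.32,0,0],
    [-0.6,-0.33,-0.64,0,0],
    [-0.6,-0.33,-0.64,0,0],
    [-0.6,-0.33,-0.64,0,0],
    [-0.6,-0.33,-0.64,0,0],
  ],
)

```text
time: 7.62
position: [501.5, -72.8, 148.4]
orientation: [[0.888, 0.46, 0.0], [0.46, -0.888, 0.0], [0.0, -0.0, -1.0]]
ft_force: [0.7, 0.3, -0.1]
width: 29.5
grip_force: 25.0
```

Emit:
jog_arm(
  moves=[
    [-0.6,-0.33,-0.64,0,0],
    [-0.6,-0.33,-0.64,0,0],
    [-0.6,-0.16,-0.32,0,0],
    [-0.6,0,0,0,0],
    [-0.6,0,0,0,0],
  ],
)

```text
time: 8.03
position: [429.8, -21.0, 149.1]
orientation: [[0.887, 0.461, 0.002], [0.461, -0.887, -0.001], [0.001, 0.001, -1.0]]
ft_force: [0.5, -0.5, -0.0]
width: 29.5
grip_force: 25.0
```

```bash
python3 w.py w6.png refit_tray:8
```

```text
[429.8 -21.  149.1] yaw 27.44 8.0333
refit_tray 0.97 337 190 193 184 [462.7 -16.3]
```

View pics/w6.png

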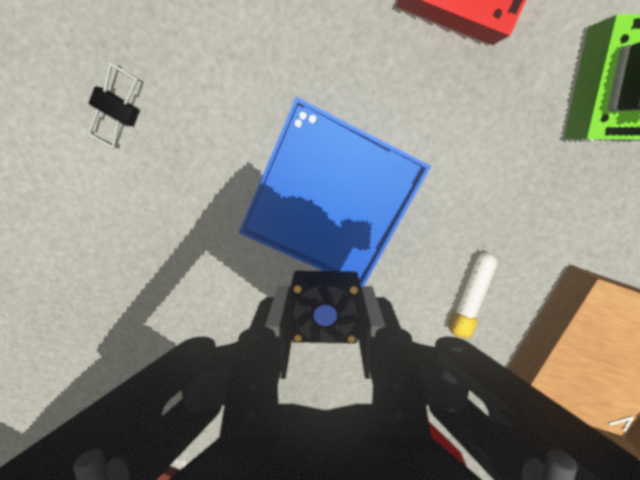

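The tray's corners are at (297,98), (429,166) and (241,234), so its centre is about (335,200).

Run:
```python
from h import *;from d import units
s,p=shot('wrist');a=at(s,p,335,200,14);print(a);units([a[0],a[1],30])
```

```text
[456.71978592 -19.08247188  14.        ]
pos [430.9 -22.  149.1] units [0.484 0.183 2.383] rows 3.05 per row [0.121 0.046 0.596]
```

Emit:
jog_arm(
  moves=[
    [-0.6,0.24,0.09,0.3,0],
    [-0.6,0.24,0.09,0.6,0],
    [-0.6,0,0,0.6,0],
    [-0.6,0,0,0.5,0],
    [-0.6,0,0,0.3,0],
  ],
)

```text
time: 8.6
position: [454.2, -18.6, 30.4]
orientation: [[0.888, 0.459, -0.004], [0.459, -0.888, 0.001], [-0.003, -0.003, -1.0]]
ft_force: [0.0, -0.3, -0.9]
width: 29.3
grip_force: 25.0
```

Emit:
jog_arm(
  moves=[
    [-0.6,0,0,0.15,0],
    [-0.6,0,0,0.08,0],
    [-0.6,0,0,0.05,0],
    [-0.6,0,0,0,0],
    [-0.6,0,0,0,0],
  ],
)

```text
time: 9.02
position: [456.3, -18.6, 20.6]
orientation: [[0.888, 0.46, 0.002], [0.46, -0.888, -0.0], [0.002, 0.001, -1.0]]
ft_force: [-0.6, -0.2, -0.2]
width: 29.1
grip_force: 25.0
```

Emit:
jog_arm(
  moves=[
    [-0.6,0,0,0,0],
    [-0.6,0,0,0,0],
    [-0.6,0,0,0,0],
  ],
)

```text
time: 9.27
position: [455.7, -18.4, 20.2]
orientation: [[0.888, 0.46, 0.001], [0.46, -0.888, -0.0], [0.001, 0.001, -1.0]]
ft_force: [0.4, 0.2, 0.1]
width: 29.2
grip_force: 25.0
```

Emit:
jog_arm(
  moves=[
    [-0.6,0,0,0.08,0],
    [-0.6,0,0,0.08,0],
    [-0.6,0,0,0.04,0],
    [-0.6,0,0,0.02,0],
    [-0.6,0,0,0,0],
  ],
)

```text
time: 9.68
position: [454.7, -18.2, 8.0]
orientation: [[0.888, 0.46, -0.001], [0.46, -0.888, 0.0], [-0.001, -0.001, -1.0]]
ft_force: [-0.2, 0.1, -1.0]
width: 29.6
grip_force: 25.0
```

Emit:
jog_arm(
  moves=[
    [-0.6,0,0,0.02,0],
    [-0.6,0,0,0.02,0],
    [-0.6,0,0,0,0],
    [-0.6,0,0,0,0],
  ],
)

```text
time: 10.02
position: [455.3, -18.4, 6.6]
orientation: [[0.888, 0.46, 0.0], [0.46, -0.888, -0.0], [0.0, 0.0, -1.0]]
ft_force: [0.1, 0.6, 0.2]
width: 29.4
grip_force: 25.0
```

Emit:
jog_arm(
  moves=[
    [-0.2,0,0,0.01,0],
    [-0.1,0,0,0,0],
    [0.1,0,0,0,0],
    [0.1,0,0,0,0],
    [0.1,0,0,-0.1,0],
  ],
)

```text
time: 10.43
position: [454.3, -18.2, 10.4]
orientation: [[0.888, 0.46, -0.002], [0.46, -0.888, 0.0], [-0.001, -0.001, -1.0]]
ft_force: [0.1, 0.0, -0.3]
width: 46.8
grip_force: 0.0
```

Emit:
jog_arm(
  moves=[
    [0.1,0,0,-0.3,0],
    [0.1,0,0,-0.6,0],
    [1,0,0,-0.7,0],
    [1,0,0,-0.7,0],
    [1,0,0,-0.3,0],
  ],
)

```text
time: 10.85
position: [457.6, -18.8, 146.3]
orientation: [[0.888, 0.46, 0.007], [0.46, -0.888, -0.001], [0.005, 0.004, -1.0]]
ft_force: [1.0, -0.6, -0.1]
width: 80.8
grip_force: 0.0
```

```bash
python3 w.py w7.png refit_tray:8 fan:18; python3 d.py 636 -167.5 150
```

```text
[457.6 -18.8 146.3] yaw 27.38 10.85
refit_tray 0.78 320 225 188 178 [458.4 -15.3]
refit_tray 0.72 324 232 33 38 [454.4 -21.1]
fan 0.74 611 122 54 86 [ 633.9 -173.2]
fan 0.69 324 232 36 36 [456.5 -19.9]
fan 0.26 634 117 12 52 [ 644.3 -186.3]
pos [456.5 -18.6 143. ] units [ 1.818  4.296 -0.122] rows 5.83 per row [ 0.303  0.716 -0.02 ]
```

View pics/w7.png

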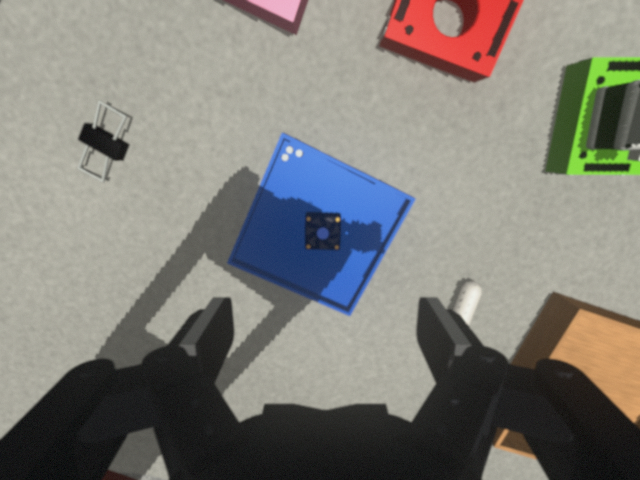

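The fan lies flat in the middle of the tray at (323,232). Going back to the stack.

Emit:
jog_arm(
  moves=[
    [1,0.16,0.35,-0.12,0],
    [1,0.3,0.72,0,0],
    [1,0.3,0.72,0,0],
    [1,0.3,0.72,0,0],
    [1,0.3,0.72,0,0],
  ],
)

```text
time: 11.42
position: [589.8, -131.2, 144.6]
orientation: [[0.888, 0.46, -0.003], [0.46, -0.888, 0.001], [-0.002, -0.003, -1.0]]
ft_force: [0.5, 0.3, -0.3]
width: 85.3
grip_force: 0.0
```

Emit:
jog_arm(
  moves=[
    [1,0.3,0.72,0,0],
    [1,0.16,0.35,0,0],
    [1,0,0,0,0],
    [1,0,0,0,0],
    [1,0,0,0,0],
  ],
)

```text
time: 11.83
position: [633.2, -166.4, 144.9]
orientation: [[0.888, 0.46, -0.004], [0.46, -0.888, 0.002], [-0.003, -0.003, -1.0]]
ft_force: [-0.3, -0.1, -0.3]
width: 85.4
grip_force: 0.0
```

```bash
python3 w.py w8.png heatsink:80 motor:60 carriage:26; python3 -c "
import cv2;i=cv2.imread('pics/w8.png')[140:340,220:420];cv2.imwrite('pics/w8c.png',cv2.resize(i,(600,600),interpolation=2))"; python3 d.py 636 -167.5 62.5
```

```text
[ 633.2 -166.4  144.9] yaw 27.38 11.8333
heatsink 0.84 326 253 54 59 [ 635.1 -167.2]
motor 0.92 325 248 60 75 [ 631.6 -168.1]
carriage 0.94 330 231 77 98 [ 636.6 -170.1]
carriage 0.86 623 334 31 62 [ 672.8 -441.8]
carriage 0.58 167 144 129 113 [640.1 -29.9]
pos [ 634.2 -166.4  147. ] units [0.024 0.036 1.689] rows 2.11 per row [0.008 0.012 0.563]
```

View pics/w8c.png

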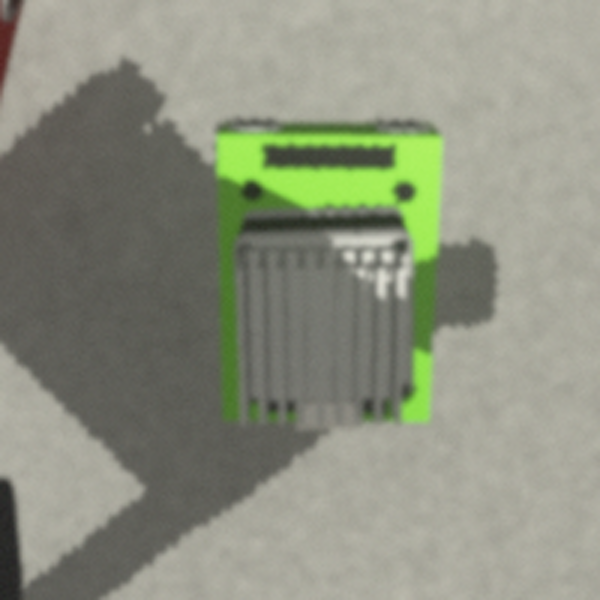

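The heatsink is undisturbed on the motor, with the fins along tool x. I'll grip it across y, just above the motor top.

Emit:
jog_arm(
  moves=[
    [0.8,0.02,0.02,0.3,0],
    [0.6,0,0,0.5,0],
    [0.4,0,0,0.4,0],
    [0.3,0,0,0.25,0],
    [0.3,0,0,0.12,0],
  ],
)

```text
time: 12.45
position: [634.3, -166.8, 65.2]
orientation: [[0.888, 0.46, -0.004], [0.46, -0.888, 0.002], [-0.003, -0.003, -1.0]]
ft_force: [-0.2, 0.5, -0.1]
width: 55.3
grip_force: 0.0
```

Emit:
jog_arm(
  moves=[
    [0.3,0,0,0.06,0],
    [0.3,0,0,0,0],
    [0.3,0,0,0,0],
    [0.3,0,0,0,0],
    [0.3,0,0,0,0],
  ],
)

```text
time: 12.87
position: [637.1, -168.2, 66.9]
orientation: [[0.888, 0.46, 0.002], [0.46, -0.888, -0.001], [0.001, 0.002, -1.0]]
ft_force: [0.4, -1.1, 0.1]
width: 55.4
grip_force: 0.0
```

```bash
python3 d.py 635.5 -167.6 63
```

```text
pos [ 637.1 -168.2   66.9] units [-0.024 -0.025  0.079] rows 0.11 per row [-0.024 -0.025  0.079]
```

Emit:
jog_arm(
  moves=[
    [0.1,-0.01,-0.01,0.04,0],
    [0.0,0,0,0,0],
    [0,0,0,0,0],
    [0,0,0,0,0],
    [0,0,0,0,0],
  ],
)

```text
time: 13.28
position: [635.6, -167.6, 63.6]
orientation: [[0.888, 0.46, 0.0], [0.46, -0.888, -0.0], [0.0, 0.0, -1.0]]
ft_force: [0.6, -0.2, 0.6]
width: 42.8
grip_force: 0.0
```

Emit:
jog_arm(
  moves=[
    [-0.3,0,0,0,0],
    [-0.3,0,0,0,0],
    [-0.3,0,0,0,0],
    [-0.3,0,0,0,0],
    [-0.5,0,0,0,0],
  ],
)

```text
time: 13.7
position: [635.7, -167.7, 63.7]
orientation: [[0.888, 0.46, 0.0], [0.46, -0.888, -0.0], [0.0, 0.0, -1.0]]
ft_force: [-0.2, 0.7, 0.9]
width: 35.5
grip_force: 25.9
```

Emit:
jog_arm(
  moves=[
    [-0.5,0,0,0,0],
    [-0.5,0,0,-0.05,0],
    [-0.5,0,0,-0.2,0],
    [-0.5,0,0,-0.5,0],
    [-0.5,0,0,-0.7,0],
  ],
)

```text
time: 14.12
position: [632.9, -166.6, 133.3]
orientation: [[0.888, 0.46, -0.007], [0.46, -0.888, 0.003], [-0.005, -0.006, -1.0]]
ft_force: [-0.3, -0.2, -1.2]
width: 35.3
grip_force: 25.7
```

Emit:
jog_arm(
  moves=[
    [-0.5,0,0,-0.5,0],
    [-0.5,0,0,-0.2,0],
    [-0.5,0,0,0,0],
    [-0.5,0,0,0,0],
  ],
)

```text
time: 14.45
position: [635.5, -167.6, 171.0]
orientation: [[0.888, 0.46, 0.0], [0.46, -0.888, -0.0], [0.0, 0.0, -1.0]]
ft_force: [-0.8, 0.3, -1.5]
width: 35.4
grip_force: 25.7
```

```bash
python3 w.py w9.png motor:60 heatsink:145 carriage:26; python3 d.py 450 310 150; python3 d.py 467 323 150
```

```text
[ 635.5 -167.6  171. ] yaw 27.38 14.45
motor 0.95 323 237 54 70 [ 634.2 -167.7]
motor 0.19 325 224 69 88 [ 644.5 -164.2]
heatsink 0.68 328 313 87 92 [ 618.  -179.7]
heatsink 0.26 108 305 159 144 [566.4 -68. ]
carriage 0.95 612 322 55 91 [ 677.2 -457.2]
carriage 0.73 326 223 69 89 [ 637.8 -168.9]
carriage 0.56 177 144 117 105 [640.6 -28.9]
pos [ 634.2 -167.1  168.3] units [  1.118 -10.165   0.396] rows 12.79 per row [ 0.086 -0.782  0.03 ]
pos [ 634.2 -167.1  168.3] units [  1.539 -10.24    0.395] rows 12.95 per row [ 0.118 -0.788  0.03 ]
```

Emit:
jog_arm(
  moves=[
    [-0.5,0,-0.3,0,0],
    [-0.5,0.09,-0.8,0,0],
    [-0.5,0.09,-0.8,0,0],
    [-0.5,0.09,-0.8,0,0],
    [-0.5,0.09,-0.8,0,0],
  ],
)

```text
time: 15.07
position: [569.3, -2.6, 169.3]
orientation: [[0.888, 0.459, -0.003], [0.459, -0.888, 0.001], [-0.002, -0.002, -1.0]]
ft_force: [1.3, 0.8, -0.5]
width: 35.0
grip_force: 25.7
```

Emit:
jog_arm(
  moves=[
    [-0.5,0.09,-0.8,0,0],
    [-0.5,0.09,-0.8,0,0],
    [-0.5,0.09,-0.8,0,0],
    [-0.5,0.09,-0.8,0,0],
    [-0.5,0.09,-0.8,0,0],
  ],
)

```text
time: 15.48
position: [497.3, 185.4, 169.7]
orientation: [[0.888, 0.46, -0.002], [0.46, -0.888, -0.0], [-0.002, -0.001, -1.0]]
ft_force: [1.0, 0.5, -0.5]
width: 35.5
grip_force: 25.7
```

Emit:
jog_arm(
  moves=[
    [-0.5,0.09,-0.8,0,0],
    [-0.5,0.09,-0.8,0,0],
    [-0.5,0.09,-0.6,0,0],
    [-0.5,0,-0.2,0,0],
    [-0.5,0,0,0,0],
  ],
)

```text
time: 15.9
position: [454.0, 298.5, 169.7]
orientation: [[0.886, 0.463, -0.002], [0.463, -0.886, -0.001], [-0.002, -0.0, -1.0]]
ft_force: [-0.1, -0.9, -0.2]
width: 35.4
grip_force: 25.7
```

Emit:
jog_arm(
  moves=[
    [-0.5,0,0,0,0],
    [-0.5,0,0,0,0],
    [-0.5,0,0,0,0],
  ],
)

```text
time: 16.15
position: [456.5, 295.3, 170.7]
orientation: [[0.889, 0.458, -0.0], [0.458, -0.889, -0.001], [-0.001, 0.0, -1.0]]
ft_force: [-0.3, -0.4, 0.0]
width: 35.1
grip_force: 25.7
```

```bash
python3 w.py w10.png basket:14
```

```text
[456.5 295.3 170.7] yaw 27.27 16.15
basket 0.66 293 186 195 187 [473.  334.9]
```

View pics/w10.png

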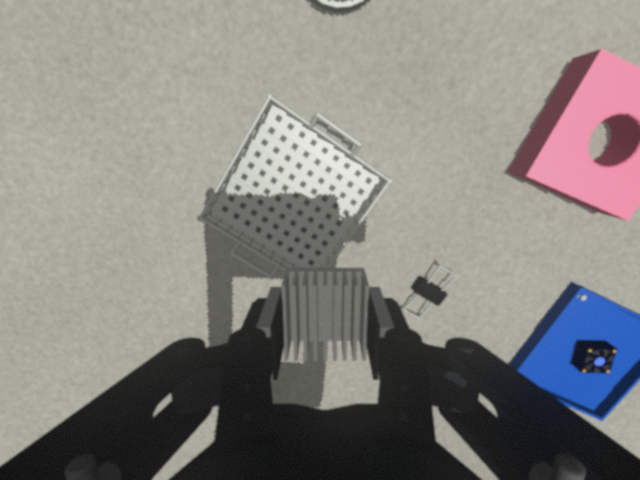

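Basket rim corners are at (271,97), (389,180) and (202,218), so its centre is about (296,199). The fan still lies in the tray.

Run:
```python
from h import *;from d import units
s,p=shot('wrist');a=at(s,p,296,199,28);print(a);units([a[0],a[1],50])
s,p=shot('top')
for n,z in [("basket",14),("foam",15)]:
    for r in bot.look_for(p,n)[:2]:
        b=r["bbox"];print(n,r["score"],at(s,p,b[0]*640,b[1]*480,z).round(1)[:2])
```

```text
[466.38255387 327.66787581  28.        ]
pos [456.5 295.7 171. ] units [ 0.469 -0.479  2.421] rows 3.14 per row [ 0.117 -0.12   0.605]
basket 0.77 [462.7 328.8]
basket 0.38 [478.7 361. ]
foam 0.62 [630.8 120.4]
```

Emit:
jog_arm(
  moves=[
    [-0.5,0.12,-0.12,0,0],
    [-0.5,0.23,-0.24,0.2,0],
    [-0.5,0.12,-0.12,0.6,0],
    [-0.5,0,0,0.6,0],
    [-0.5,0,0,0.6,0],
  ],
)

```text
time: 16.87
position: [466.5, 330.3, 70.6]
orientation: [[0.888, 0.46, 0.002], [0.46, -0.888, 0.001], [0.002, -0.0, -1.0]]
ft_force: [-0.3, 0.3, -1.7]
width: 35.6
grip_force: 25.7
```

Emit:
jog_arm(
  moves=[
    [-0.5,0,0,0.4,0],
    [-0.5,0,0,0.2,0],
    [-0.5,0,0,0.1,0],
    [-0.5,0,0,0.05,0],
    [-0.5,0,0,0,0],
  ],
)

```text
time: 17.28
position: [466.4, 329.4, 34.3]
orientation: [[0.888, 0.46, 0.001], [0.46, -0.888, 0.001], [0.001, -0.0, -1.0]]
ft_force: [-0.1, -0.4, -0.8]
width: 35.3
grip_force: 25.7
```

Emit:
jog_arm(
  moves=[
    [-0.5,0,0,0,0],
    [-0.5,0,0,0,0],
    [-0.5,0,0,0,0],
  ],
)

```text
time: 17.53
position: [466.6, 329.4, 34.9]
orientation: [[0.888, 0.46, 0.002], [0.46, -0.888, 0.001], [0.002, 0.0, -1.0]]
ft_force: [-0.7, -0.5, -1.0]
width: 35.1
grip_force: 25.7
```

Emit:
jog_arm(
  moves=[
    [-0.5,0,0,0.14,0],
    [-0.5,0,0,0.16,0],
    [-0.5,0,0,0.12,0],
    [-0.5,0,0,0.06,0],
    [-0.5,0,0,0.02,0],
  ],
)

```text
time: 17.95
position: [464.8, 328.4, 7.1]
orientation: [[0.888, 0.46, -0.002], [0.46, -0.888, -0.001], [-0.002, 0.0, -1.0]]
ft_force: [0.5, 0.6, -1.0]
width: 35.2
grip_force: 25.7
```

Emit:
jog_arm(
  moves=[
    [-0.5,0,0,0.02,0],
    [-0.5,0,0,0,0],
    [-0.5,0,0,0,0],
    [-0.5,0,0,0,0],
  ],
)

```text
time: 18.28
position: [466.0, 329.0, 7.9]
orientation: [[0.888, 0.46, 0.001], [0.46, -0.888, 0.0], [0.001, 0.0, -1.0]]
ft_force: [0.3, 0.3, -1.4]
width: 35.3
grip_force: 25.7
```

Emit:
jog_arm(
  moves=[
    [-0.5,0,0,0.02,0],
    [-0.5,0,0,0,0],
    [0.2,0,0,0,0],
    [0.2,0,0,0,0],
    [0.2,0,0,0,0],
  ],
)

```text
time: 18.7
position: [465.8, 328.9, 6.7]
orientation: [[0.888, 0.46, 0.0], [0.46, -0.888, 0.0], [0.0, -0.0, -1.0]]
ft_force: [0.2, -0.4, 0.8]
width: 51.5
grip_force: 0.0
```

Emit:
jog_arm(
  moves=[
    [0.2,0,0,-0.1,0],
    [0.2,0,0,-0.3,0],
    [0.2,0,0,-0.6,0],
    [1,0,0,-0.7,0],
    [1,0,0,-0.7,0],
  ],
)

```text
time: 19.12
position: [465.0, 328.5, 127.5]
orientation: [[0.888, 0.46, -0.002], [0.46, -0.888, -0.001], [-0.002, -0.0, -1.0]]
ft_force: [1.4, 0.4, -0.1]
width: 73.8
grip_force: 0.0
```

Emit:
jog_arm(
  moves=[
    [1,0,0,-0.3,0],
    [1,0,0,0,0],
    [1,0,0,0,0],
  ],
)

```text
time: 19.37
position: [466.5, 329.4, 143.2]
orientation: [[0.888, 0.46, 0.003], [0.46, -0.888, 0.001], [0.003, -0.0, -1.0]]
ft_force: [-0.5, -1.1, -0.3]
width: 85.6
grip_force: 0.0
```

```bash
python3 w.py w11.png basket:14 heatsink:23 foam:30; python3 d.py 635.5 -167.6 150
```

```text
[466.5 329.4 143.2] yaw 27.38 19.3667
basket 0.63 324 227 214 203 [468.6 330.8]
heatsink 0.7 326 233 44 46 [467.2 328.2]
foam 0.73 596 164 89 158 [608. 176.]
pos [464.5 328.3 139.5] units [-1.523 10.379 -0.204] rows 13.12 per row [-0.109  0.741 -0.015]
```

View pics/w11.png

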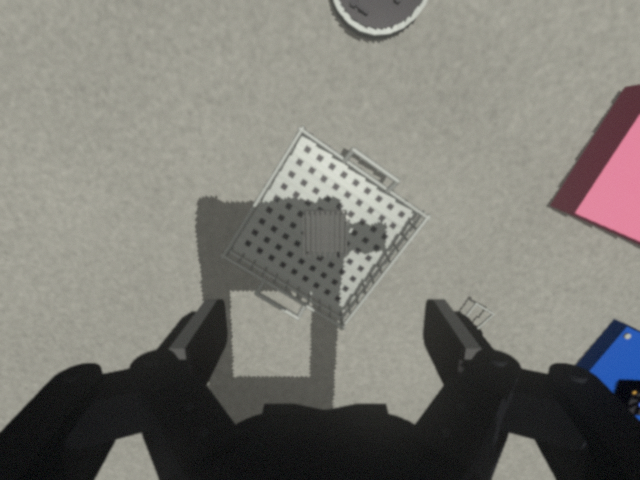

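The heatsink stands centrally in the basket at (325,233). Returning for the motor.

Emit:
jog_arm(
  moves=[
    [1,-0.05,0.4,-0.2,0],
    [1,-0.12,0.8,0,0],
    [1,-0.12,0.8,0,0],
    [1,-0.12,0.8,0,0],
    [1,-0.12,0.8,0,0],
  ],
)

```text
time: 19.98
position: [524.2, 155.2, 150.0]
orientation: [[0.888, 0.461, -0.003], [0.461, -0.888, -0.0], [-0.002, -0.001, -1.0]]
ft_force: [0.3, 0.2, -0.1]
width: 85.4
grip_force: 0.0
```

Emit:
jog_arm(
  moves=[
    [1,-0.12,0.8,0,0],
    [1,-0.12,0.8,0,0],
    [1,-0.12,0.8,0,0],
    [1,-0.12,0.8,0,0],
    [1,-0.12,0.8,0,0],
  ],
)

```text
time: 20.4
position: [589.6, -36.4, 149.9]
orientation: [[0.888, 0.46, -0.003], [0.46, -0.888, 0.001], [-0.002, -0.002, -1.0]]
ft_force: [1.5, 0.0, 0.3]
width: 85.6
grip_force: 0.0
```

Emit:
jog_arm(
  moves=[
    [1,-0.12,0.8,0,0],
    [1,-0.12,0.8,0,0],
    [1,-0.1,0.8,0,0],
    [1,-0.05,0.38,0,0],
    [1,0,0,0,0],
  ],
)

```text
time: 20.82
position: [636.8, -171.6, 149.5]
orientation: [[0.89, 0.456, -0.002], [0.456, -0.89, -0.001], [-0.002, -0.0, -1.0]]
ft_force: [-0.0, -1.3, 0.1]
width: 85.5
grip_force: 0.0
```

Emit:
jog_arm(
  moves=[
    [1,0,0,0,0],
    [1,0,0,0,0],
    [1,0,0,0,0],
  ],
)

```text
time: 21.07
position: [636.2, -165.3, 150.6]
orientation: [[0.887, 0.461, -0.002], [0.461, -0.887, 0.001], [-0.001, -0.002, -1.0]]
ft_force: [-0.1, 0.5, -0.3]
width: 85.7
grip_force: 0.0
```

```bash
python3 w.py w12.png motor:60 carriage:26;  python3 -c "
import cv2;i=cv2.imread('pics/w12.png')[140:340,220:420];cv2.imwrite('pics/w12c.png',cv2.resize(i,(600,600),interpolation=2))"; python3 d.py 635 -167.8 100
```

```text
[ 636.2 -165.3  150.6] yaw 27.45 21.0667
motor 0.86 324 249 59 74 [ 632.7 -167.3]
carriage 0.96 330 234 75 97 [ 635.8 -170.5]
carriage 0.79 169 149 124 111 [638.8 -29.2]
carriage 0.72 620 333 41 69 [ 674.7 -444.3]
pos [ 636.7 -165.5  151.5] units [-0.052  0.025  1.031] rows 1.29 per row [-0.026  0.012  0.515]
```

View pics/w12c.png

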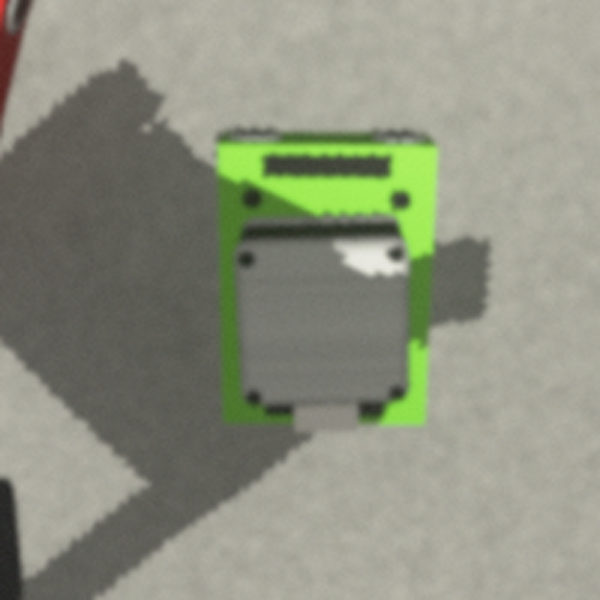

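The motor's top screws centre at about (328,248), rotated about 2° counter-clockwise from the tool. Its socket points to the bottom of the picture.

Run:
```python
from h import *;from d import units
s,p=shot('wrist','w13.png');
g=cv2.cvtColor(p['image'],cv2.COLOR_RGB2GRAY);print(np.round(s['position'],1))
for r in bot.look_for(p,'motor')[:1]:
    b=r['bbox'];print(b[0]*640,b[1]*480,at(s,p,b[0]*640,b[1]*480,60))
a=at(s,p,327.7,248.4,60);print(a)
units([634.5,-168,40])
```

```text
[ 636.7 -165.5  151.5]
322.88 247.776 [ 633.15364082 -166.54022638   60.        ]
[ 634.37218062 -169.92136595   60.        ]
pos [ 636.9 -166.   151.8] units [-0.062  0.013  2.236] rows 2.8 per row [-0.021  0.004  0.745]
```

Emit:
jog_arm(
  moves=[
    [1,-0.06,0.03,0,-0.07],
    [1,0,0,0.4,0],
    [1,0,0,0.6,0],
    [1,0,0,0.5,0],
    [0.8,0,0,0.3,0],
  ],
)

```text
time: 21.73
position: [633.3, -168.6, 58.6]
orientation: [[0.871, 0.491, -0.003], [0.491, -0.871, 0.001], [-0.002, -0.003, -1.0]]
ft_force: [0.3, 0.3, -0.4]
width: 77.6
grip_force: 0.0
```

Emit:
jog_arm(
  moves=[
    [0.6,0,0,0.2,0],
    [0.5,0,0,0.1,0],
    [0.4,0,0,0.05,0],
    [0.4,0,0,0,0],
    [0.4,0,0,0,0],
  ],
)

```text
time: 22.15
position: [636.0, -170.0, 45.6]
orientation: [[0.871, 0.491, 0.002], [0.491, -0.871, -0.001], [0.002, 0.002, -1.0]]
ft_force: [0.3, 0.7, 0.2]
width: 59.8
grip_force: 0.0
```

Emit:
jog_arm(
  moves=[
    [0.4,0,0,0,0],
    [0.4,0,0,0,0],
    [0.4,0,0,0,0],
  ],
)

```text
time: 22.4
position: [635.4, -169.9, 44.9]
orientation: [[0.871, 0.491, 0.001], [0.491, -0.871, -0.001], [0.001, 0.001, -1.0]]
ft_force: [1.0, 0.3, 0.3]
width: 59.8
grip_force: 0.0
```

Emit:
jog_arm(
  moves=[
    [0.4,0,-0.02,0.1,0],
    [0.4,0,0,0.08,0],
    [0.4,0,0,0.05,0],
    [0.4,0,0,0,0],
    [0.2,0,0,0,0],
  ],
)

```text
time: 22.82
position: [634.0, -168.6, 31.9]
orientation: [[0.871, 0.491, -0.001], [0.491, -0.871, 0.0], [-0.001, -0.001, -1.0]]
ft_force: [0.1, -0.2, 0.3]
width: 51.6
grip_force: 0.0
```

Emit:
jog_arm(
  moves=[
    [0.1,0,0,0,0],
    [0.1,0,0,0,0],
    [-0.1,0,0,0,0],
    [-0.1,0,0,0,0],
    [-0.1,0,0,0,0],
  ],
)

```text
time: 23.23
position: [634.7, -168.8, 32.9]
orientation: [[0.871, 0.491, 0.001], [0.491, -0.871, -0.0], [0.0, 0.0, -1.0]]
ft_force: [0.1, 0.7, 2.5]
width: 41.9
grip_force: 26.9
```

Emit:
jog_arm(
  moves=[
    [-0.3,0,0,0,0],
    [-0.3,0,0,0,0],
    [-0.3,0,0,0,0],
    [-0.3,0,0,0,0],
  ],
  newtons=50,
)

```text
time: 23.57
position: [634.8, -168.9, 33.0]
orientation: [[0.871, 0.491, 0.001], [0.491, -0.871, -0.0], [0.001, 0.001, -1.0]]
ft_force: [0.4, -0.1, 3.0]
width: 41.6
grip_force: 51.9
```

Emit:
jog_arm(
  moves=[
    [-0.3,0,0,-0.1,0],
    [-0.3,0,0,-0.2,0],
    [-0.3,0,0,-0.3,0],
    [-0.3,0,0,-0.4,0],
    [-0.3,0,0,-0.5,0],
  ],
)

```text
time: 23.98
position: [633.2, -168.3, 107.6]
orientation: [[0.871, 0.491, -0.003], [0.491, -0.871, 0.001], [-0.002, -0.002, -1.0]]
ft_force: [0.9, 0.6, -2.0]
width: 41.5
grip_force: 51.3
```

Emit:
jog_arm(
  moves=[
    [-0.3,0,0,-0.4,0],
    [-0.3,0,0,-0.2,0],
    [-0.3,0,0,0,0],
    [-0.3,0,0,0,0],
    [-0.3,0,0,0,0],
  ],
)

```text
time: 24.4
position: [633.4, -168.4, 136.1]
orientation: [[0.871, 0.491, -0.002], [0.491, -0.871, 0.001], [-0.002, -0.002, -1.0]]
ft_force: [-0.7, -0.2, -2.7]
width: 41.4
grip_force: 51.4
```

```bash
python3 w.py w14.png carriage:26; python3 d.py 600 105 135
```

```text
[ 633.4 -168.4  136.1] yaw 29.38 24.4
carriage 0.8 159 137 139 124 [639.3 -28.6]
carriage 0.69 329 221 80 79 [ 646.  -165.4]
carriage 0.69 624 348 30 59 [ 672.9 -443.1]
pos [ 633.2 -168.3  135.4] units [ 2.104 -5.088  0.017] rows 6.88 per row [ 0.301 -0.727  0.002]
```

Emit:
jog_arm(
  moves=[
    [-0.3,0.15,-0.35,-0.2,0],
    [-0.3,0.3,-0.73,0,0],
    [-0.3,0.3,-0.73,0,0],
    [-0.3,0.3,-0.73,0,0],
    [-0.3,0.3,-0.73,0,0],
  ],
)

```text
time: 24.92
position: [611.7, 8.3, 146.0]
orientation: [[0.872, 0.49, -0.002], [0.49, -0.872, 0.0], [-0.002, -0.002, -1.0]]
ft_force: [0.7, -0.2, -1.6]
width: 41.6
grip_force: 51.5
```

Emit:
jog_arm(
  moves=[
    [-0.3,0.3,-0.73,0,0],
    [-0.3,0.3,-0.73,0,0],
    [-0.3,0.15,-0.35,0,0],
    [-0.3,0,0,0,0],
    [-0.3,0,0,0,0],
  ],
)

```text
time: 25.33
position: [600.3, 105.3, 146.2]
orientation: [[0.87, 0.493, -0.002], [0.493, -0.87, -0.0], [-0.002, -0.001, -1.0]]
ft_force: [0.9, -1.0, -1.7]
width: 41.6
grip_force: 51.5
```

Emit:
jog_arm(
  moves=[
    [-0.3,0,0,0,0],
    [-0.3,0,0,0,0],
    [-0.3,0,0,0,0],
  ],
)

```text
time: 25.58
position: [601.4, 102.7, 147.2]
orientation: [[0.872, 0.489, -0.001], [0.489, -0.872, -0.0], [-0.001, -0.0, -1.0]]
ft_force: [0.3, -0.8, -2.1]
width: 41.5
grip_force: 51.5
```

```bash
python3 w.py w15.png foam:20
```

```text
[601.4 102.7 147.2] yaw 29.28 25.5833
foam 0.59 324 182 170 152 [635.9 122.5]
```

View pics/w15.png

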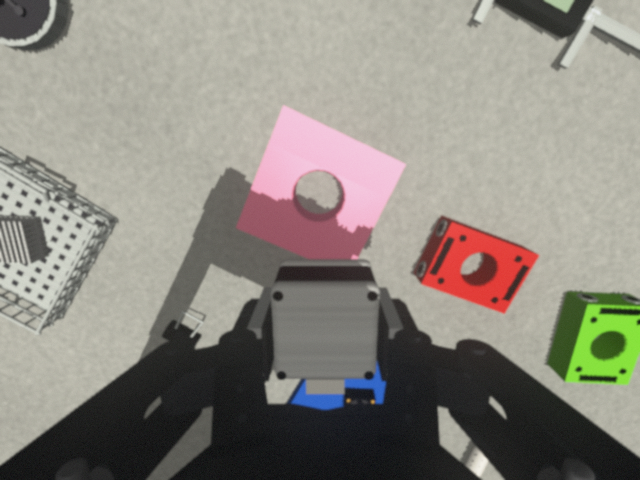

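The hole centre is at about (319,195) and the foam diagonal's midpoint is at (321,196). The held motor's screws centre at (325,334).

Run:
```python
from h import *;from d import units
s,p=shot('wrist');a=at(s,p,319.7,195.5,30);print(a,np.round(s["position"],1))
m=at(s,p,325,334,s["position"][2]+27);print("motor-TCP",m-np.array(s["position"]))
s,p=shot('wrist');units([a[0],a[1],60])
```

```text
[626.69176325 120.89484455  30.        ] [601.5 102.9 147.4]
motor-TCP [-0.10486638 -0.96736806 27.        ]
pos [601.4 103.3 147.5] units [ 0.613 -0.06   1.751] rows 2.32 per row [ 0.204 -0.02   0.584]
```

Emit:
jog_arm(
  moves=[
    [-0.3,0.3,-0.03,0.2,0],
    [-0.3,0.31,-0.03,0.4,0],
    [-0.3,0,0,0.4,0],
    [-0.3,0,0,0.2,0],
    [-0.3,0,0,0,0],
  ],
)

```text
time: 26.2
position: [623.8, 121.2, 84.0]
orientation: [[0.871, 0.49, -0.006], [0.49, -0.871, -0.001], [-0.006, -0.003, -1.0]]
ft_force: [-2.4, 0.1, -3.0]
width: 41.4
grip_force: 51.4
```

Emit:
jog_arm(
  moves=[
    [-0.3,0,0,0,0],
    [-0.3,0,0,0,0],
    [-0.3,0,0,0,0],
    [-0.3,0,0,0,0],
    [-0.3,0,0,0,0],
  ],
)

```text
time: 26.62
position: [627.0, 121.6, 88.8]
orientation: [[0.871, 0.491, 0.002], [0.491, -0.871, 0.0], [0.002, 0.001, -1.0]]
ft_force: [-0.2, 0.3, -2.2]
width: 41.5
grip_force: 51.4
```

```bash
python3 d.py 626.7 121 37
python3 - <<'E'
from h import *
s,p=shot('wrist')
hsv=cv2.cvtColor(p['image'],cv2.COLOR_RGB2HSV);m=cv2.inRange(hsv,(150,50,50),(179,200,255))
m[:,450:]=0
c=max(cv2.findContours(m,0,1)[0],key=cv2.contourArea);r=cv2.minAreaRect(np.array([at(s,p,*q[0],30)[:2] for q in c],np.float32));print(r)
i=p['image'][:,:,::-1].copy();cv2.drawContours(i,[c],-1,(0,255,0),1);cv2.imwrite('pics/w16.png',i)
E
```

```text
pos [627.  121.6  88.8] units [-0.014  0.007  1.036] rows 1.3 per row [-0.007  0.003  0.518]
((625.8507080078125, 121.32281494140625), (103.5515365600586, 101.64410400390625), 5.0135955810546875)
```

View pics/w16.png

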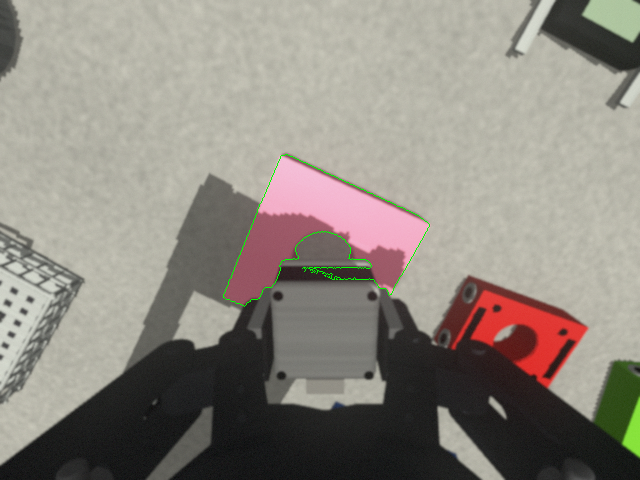

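The foam outline gives its centre at (625.9,121.3), right under the motor. Descending.

Emit:
jog_arm(
  moves=[
    [-0.3,-0.01,0,0.15,0],
    [-0.3,0,0,0.25,0],
    [-0.3,0,0,0.2,0],
    [-0.3,0,0,0.15,0],
    [-0.3,0,0,0.08,0],
  ],
)

```text
time: 27.08
position: [624.3, 121.3, 43.2]
orientation: [[0.871, 0.491, -0.004], [0.491, -0.871, -0.0], [-0.004, -0.002, -1.0]]
ft_force: [0.6, -0.1, -2.9]
width: 41.4
grip_force: 51.5
```

Emit:
jog_arm(
  moves=[
    [-0.3,0,0,0.04,0],
    [-0.3,0,0,0.02,0],
    [-0.3,0,0,0,0],
    [-0.3,0,0,0,0],
    [-0.3,0,0,0,0],
  ],
)

```text
time: 27.5
position: [626.5, 121.5, 43.7]
orientation: [[0.871, 0.491, 0.001], [0.491, -0.871, 0.0], [0.001, 0.001, -1.0]]
ft_force: [-0.0, -0.2, -1.1]
width: 41.5
grip_force: 51.5
```

Emit:
jog_arm(
  moves=[
    [-0.3,0,0,0.05,0],
    [-0.3,0,0,0.04,0],
    [-0.3,0,0,0.03,0],
    [-0.3,0,0,0,0],
    [-0.3,0,0,0,0],
  ],
)

```text
time: 27.92
position: [625.9, 121.4, 37.0]
orientation: [[0.871, 0.491, -0.0], [0.491, -0.871, 0.0], [-0.0, -0.0, -1.0]]
ft_force: [1.5, 0.5, -2.7]
width: 41.2
grip_force: 51.6
```

Emit:
jog_arm(
  moves=[
    [-0.3,0,0,0,0],
    [-0.3,0,0,0,0],
  ],
)

```text
time: 28.08
position: [625.9, 121.4, 37.0]
orientation: [[0.871, 0.491, -0.0], [0.491, -0.871, 0.0], [-0.0, -0.0, -1.0]]
ft_force: [1.1, 0.3, -0.0]
width: 41.6
grip_force: 51.6
```

Emit:
jog_arm(
  moves=[
    [-0.3,0,0,0.01,0],
    [-0.3,0,0,0,0],
    [-0.1,0,0,0,0],
    [0.3,0,0,0,0],
    [0.4,0,0,0,0],
  ],
  newtons=25,
)

```text
time: 28.5
position: [626.3, 121.4, 36.7]
orientation: [[0.871, 0.491, 0.001], [0.491, -0.871, 0.0], [0.001, 0.0, -1.0]]
ft_force: [-0.1, 0.1, 0.0]
width: 60.1
grip_force: 0.0
```

Emit:
jog_arm(
  moves=[
    [0.4,0,0,0,0],
    [0.6,0,0,-0.1,0],
    [0.6,0,0,-0.3,0],
    [1,0,0,-0.5,0],
    [1,0,0,-0.6,0],
  ],
)

```text
time: 28.92
position: [624.3, 121.3, 110.4]
orientation: [[0.871, 0.491, -0.004], [0.491, -0.871, -0.0], [-0.004, -0.002, -1.0]]
ft_force: [1.2, -0.4, -0.1]
width: 85.3
grip_force: 0.0
```

Emit:
jog_arm(
  moves=[
    [1,0,0,-0.4,0],
    [1,0,0,-0.2,0],
    [1,0,0,0,0],
    [1,0,0,0,0],
  ],
)

```text
time: 29.25
position: [626.0, 121.4, 141.5]
orientation: [[0.871, 0.491, 0.001], [0.491, -0.871, 0.0], [0.001, 0.0, -1.0]]
ft_force: [-0.7, 0.3, -1.2]
width: 85.4
grip_force: 0.0
```

```bash
python3 w.py w17.png motor:64 foam:30 carriage:26; python3 d.py 636 -168 150; python3 -c "
import cv2;i=cv2.imread('pics/w17.png')[140:340,220:420];cv2.imwrite('pics/w17c.png',cv2.resize(i,(600,600),interpolation=2))"
```

```text
[626.  121.4 141.5] yaw 29.38 29.25
motor 0.66 322 252 63 78 [623.8 121.4]
foam 0.8 328 230 167 166 [631.6 120.8]
carriage 0.75 600 366 81 89 [ 640.5 -154.9]
carriage 0.66 479 300 125 98 [640.6 -22.2]
pos [624.7 121.3 139.3] units [-2.641  5.153 -0.214] rows 7.24 per row [-0.33   0.644 -0.027]
```

View pics/w17c.png

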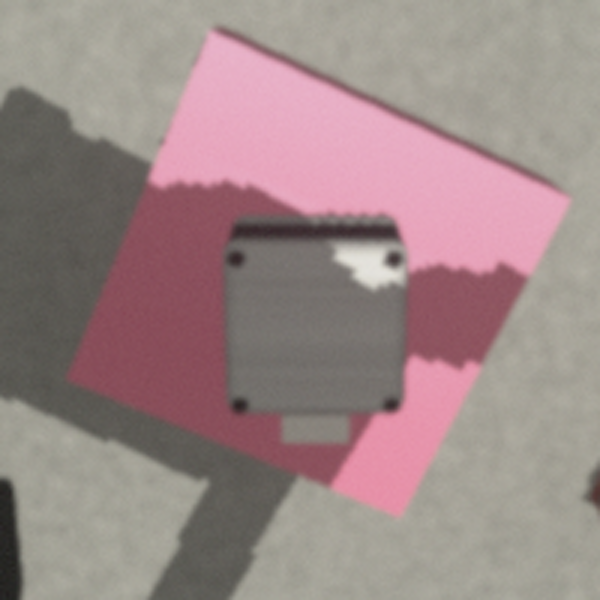

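The motor sits centred on the foam, level. Now the carriage.

Emit:
jog_arm(
  moves=[
    [1,-0.18,0.33,-0.2,0],
    [1,-0.35,0.7,0,0],
    [1,-0.35,0.7,0,0],
    [1,-0.35,0.7,0,0],
    [1,-0.35,0.7,0,0],
  ],
)

```text
time: 29.87
position: [633.0, -55.0, 150.1]
orientation: [[0.871, 0.491, -0.002], [0.491, -0.871, 0.0], [-0.002, -0.001, -1.0]]
ft_force: [0.7, 0.1, -1.2]
width: 85.3
grip_force: 0.0
```

Emit:
jog_arm(
  moves=[
    [1,-0.35,0.7,0,0],
    [1,-0.35,0.7,0,0],
    [1,-0.35,0.63,0,0],
    [1,0,0,0,0.07],
    [1,0,0,0,0],
  ],
)

```text
time: 30.28
position: [636.9, -170.3, 149.8]
orientation: [[0.89, 0.455, -0.002], [0.455, -0.89, 0.001], [-0.002, -0.002, -1.0]]
ft_force: [-1.2, 0.4, 0.6]
width: 85.3
grip_force: 0.0
```

Emit:
jog_arm(
  moves=[
    [1,0,0,0,0],
    [1,0,0,0,0],
    [1,0,0,0,0],
    [1,0,0,0,0],
  ],
)

```text
time: 30.62
position: [638.0, -166.5, 151.4]
orientation: [[0.887, 0.462, -0.0], [0.462, -0.887, 0.0], [-0.0, -0.0, -1.0]]
ft_force: [-0.4, -0.1, -0.1]
width: 85.6
grip_force: 0.0
```

```bash
python3 w.py w18.png carriage:26
python3 - <<'E'
from h import *
s,p=shot('wrist')
hsv=cv2.cvtColor(p['image'],cv2.COLOR_RGB2HSV);m=cv2.inRange(hsv,(35,150,150),(60,255,255))|cv2.inRange(hsv,(35,150,60),(60,255,255))
c=max(cv2.findContours(m,0,1)[0],key=cv2.contourArea);print(cv2.boundingRect(c),cv2.minAreaRect(np.array([at(s,p,*q[0],26)[:2] for q in c],np.float32)))
E
python3 d.py 635.5 -168 8
```

```text
[ 638.  -166.5  151.4] yaw 27.5 30.6167
carriage 0.95 166 148 127 112 [640.3 -28.3]
carriage 0.89 328 236 74 98 [ 635.7 -171.3]
carriage 0.84 618 334 44 77 [ 675.7 -446.3]
(290, 188, 71, 93) ((634.6394653320312, -169.9565887451172), (80.04811096191406, 57.402889251708984), 27.467239379882812)
pos [ 638.1 -167.1  151.6] units [-0.055 -0.008  2.873] rows 3.59 per row [-0.014 -0.002  0.718]
```

Emit:
jog_arm(
  moves=[
    [1,-0.09,0.02,0.2,0],
    [1,0,0,0.5,0],
    [1,0,0,0.7,0],
    [1,0,0,0.5,0],
    [1,0,0,0.35,0],
  ],
)

```text
time: 31.18
position: [632.0, -170.1, 35.0]
orientation: [[0.888, 0.46, -0.004], [0.46, -0.888, 0.002], [-0.003, -0.003, -1.0]]
ft_force: [-0.5, 0.4, -0.7]
width: 85.4
grip_force: 0.0
```

Emit:
jog_arm(
  moves=[
    [1,0,0,0.2,0],
    [1,0,0,0.1,0],
    [1,0,0,0.05,0],
    [1,0,0,0,0],
    [1,0,0,0,0],
  ],
)

```text
time: 31.6
position: [635.5, -171.3, 23.0]
orientation: [[0.888, 0.46, 0.002], [0.46, -0.888, -0.001], [0.002, 0.002, -1.0]]
ft_force: [0.3, 0.3, 0.0]
width: 85.3
grip_force: 0.0
```

Emit:
jog_arm(
  moves=[
    [1,0,0,0.03,0],
    [1,0,0,0,0],
    [1,0,0,0,0],
    [1,0,0,0,0],
  ],
)

```text
time: 31.93
position: [634.7, -171.0, 20.6]
orientation: [[0.888, 0.46, 0.001], [0.46, -0.888, -0.0], [0.001, 0.001, -1.0]]
ft_force: [0.7, -0.3, 0.1]
width: 85.6
grip_force: 0.0
```

Emit:
jog_arm(
  moves=[
    [1,0,-0.02,0.12,0],
    [1,0,0,0.1,0],
    [1,0,0,0.06,0],
    [1,0,0,0.02,0],
    [1,0,0,0,0],
  ],
)

```text
time: 32.35
position: [633.3, -169.7, 4.1]
orientation: [[0.888, 0.46, -0.001], [0.46, -0.888, 0.001], [-0.001, -0.001, -1.0]]
ft_force: [-0.3, 0.1, 0.2]
width: 85.3
grip_force: 0.0
```

Emit:
jog_arm(
  moves=[
    [0.6,0,0,0,0],
    [0.6,0,0,0,0],
    [0.5,0,0,0,0],
    [0.3,0,0,0,0],
    [0.3,0,0,0,0],
  ],
)

```text
time: 32.77
position: [634.3, -170.2, 5.5]
orientation: [[0.888, 0.46, 0.001], [0.46, -0.888, -0.0], [0.001, 0.001, -1.0]]
ft_force: [0.6, 0.2, 0.5]
width: 57.3
grip_force: 28.4
```

Emit:
jog_arm(
  moves=[
    [0.2,0,0,0,0],
    [0.2,0,0,0,0],
    [0.2,0,0,0,0],
    [0.2,0,0,0,0],
  ],
  newtons=45,
)

```text
time: 33.1
position: [634.4, -170.2, 5.6]
orientation: [[0.888, 0.46, 0.001], [0.46, -0.888, -0.0], [0.001, 0.001, -1.0]]
ft_force: [-0.4, 0.3, 5.3]
width: 57.2
grip_force: 49.1
```

Emit:
jog_arm(
  moves=[
    [0.2,0,0,-0.1,0],
    [0.2,0,0,-0.3,0],
    [0.2,0,0,-0.6,0],
    [0.2,0,0,-0.7,0],
    [0.2,0,0,-0.5,0],
  ],
)

```text
time: 33.52
position: [634.4, -170.1, 118.3]
orientation: [[0.888, 0.46, 0.001], [0.46, -0.888, -0.001], [0.001, 0.001, -1.0]]
ft_force: [1.1, -0.3, -0.2]
width: 56.9
grip_force: 48.6
```

Emit:
jog_arm(
  moves=[
    [0.2,0,0,-0.3,0],
    [0.2,0,0,-0.1,0],
    [0.2,0,0,0,0],
    [0.2,0,0,0,0],
  ],
)

```text
time: 33.85
position: [633.4, -169.7, 134.4]
orientation: [[0.888, 0.46, -0.001], [0.46, -0.888, 0.0], [-0.001, -0.001, -1.0]]
ft_force: [0.3, 0.5, -1.6]
width: 57.2
grip_force: 48.6
```

```bash
python3 d.py 415 -335 135
```

```text
pos [ 633.4 -169.7  134.4] units [-5.398  0.927 -0.008] rows 6.85 per row [-0.771  0.132 -0.001]
```

Emit:
jog_arm(
  moves=[
    [0.2,-0.3,0.05,0,0],
    [0.2,-0.77,0.13,0,0],
    [0.2,-0.77,0.13,0,0],
    [0.2,-0.77,0.13,0,0],
    [0.2,-0.77,0.13,0,0],
  ],
)

```text
time: 34.27
position: [494.2, -272.5, 132.4]
orientation: [[0.888, 0.461, -0.004], [0.461, -0.888, 0.003], [-0.002, -0.004, -1.0]]
ft_force: [0.1, -0.9, -0.5]
width: 56.9
grip_force: 48.6
```

Emit:
jog_arm(
  moves=[
    [0.2,-0.77,0.13,0,0],
    [0.2,-0.77,0.13,0,0],
    [0.2,-0.45,0.08,0,0],
    [0.2,0,0,0,0],
    [0.2,0,0,0,0],
  ],
)

```text
time: 34.68
position: [414.7, -333.6, 133.2]
orientation: [[0.889, 0.457, -0.002], [0.457, -0.889, 0.003], [-0.001, -0.003, -1.0]]
ft_force: [0.0, -0.1, -1.3]
width: 57.0
grip_force: 48.6
```

Emit:
jog_arm(
  moves=[
    [0.2,0,0,0,0],
    [0.2,0,0,0,0],
    [0.2,0,0,0,0],
  ],
)

```text
time: 34.93
position: [417.1, -332.8, 134.5]
orientation: [[0.887, 0.461, -0.001], [0.461, -0.887, 0.001], [-0.0, -0.001, -1.0]]
ft_force: [-0.5, -0.0, -1.2]
width: 57.1
grip_force: 48.6
```

```bash
python3 w.py w19.png scrap_box:17
python3 - <<'E'
from h import *
s,p=shot('top')
for r in bot.look_for(p,"scrap_box")[:2]:
    b=r["bbox"];print(r["score"],at(s,p,b[0]*640,b[1]*480,17).round(1)[:2])
E
```

```text
[ 417.1 -332.8  134.5] yaw 27.47 34.9333
scrap_box 0.57 336 192 269 252 [ 451.  -325.4]
0.86 [ 443.4 -329.1]
```

View pics/w19.png

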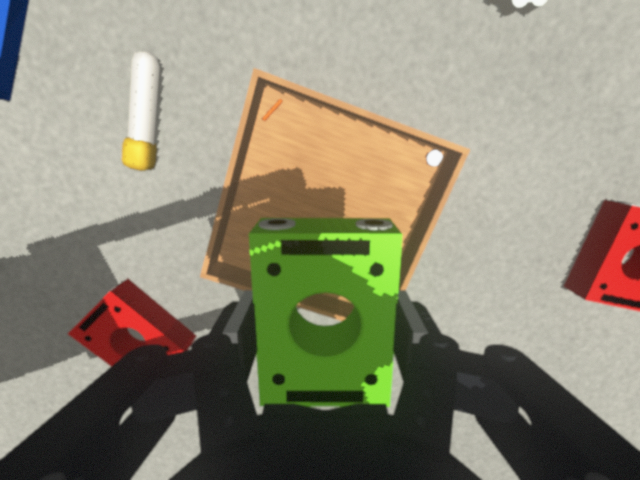

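The held carriage is level. Box rim corners are at (257,71), (468,150) and (204,274), so its centre is about (336,212).

Run:
```python
from h import *;from d import units
s,p=shot('wrist');a=at(s,p,336,212,34);print(a);units([a[0],a[1],9.6])
```

```text
[ 439.96934556 -331.48443353   34.        ]
pos [ 416.9 -333.5  135. ] units [0.428 0.178 2.508] rows 3.19 per row [0.107 0.044 0.627]
```

Emit:
jog_arm(
  moves=[
    [0.2,0.22,0.09,0,0],
    [0.2,0.21,0.09,0.2,0],
    [0.2,0,0,0.45,0],
    [0.2,0,0,0.45,0],
    [0.2,0,0,0.35,0],
  ],
)

```text
time: 35.6
position: [440.4, -331.5, 61.2]
orientation: [[0.888, 0.46, 0.0], [0.46, -0.888, 0.0], [0.0, -0.0, -1.0]]
ft_force: [-0.4, -0.2, -0.5]
width: 56.9
grip_force: 48.6
```

Emit:
jog_arm(
  moves=[
    [0.2,0,0,0.3,0],
    [0.2,0,0,0.2,0],
    [0.2,0,0,0.1,0],
    [0.2,0,0,0.05,0],
    [0.2,0,0,0,0],
  ],
)

```text
time: 36.02
position: [440.0, -332.0, 30.1]
orientation: [[0.888, 0.46, 0.0], [0.46, -0.888, -0.0], [0.0, 0.0, -1.0]]
ft_force: [-0.1, 1.2, -0.8]
width: 57.0
grip_force: 48.6
```

Emit:
jog_arm(
  moves=[
    [0.2,0,0,0,0],
    [0.2,0,0,0,0],
    [0.2,0,0,0,0],
  ],
)

```text
time: 36.27
position: [440.2, -332.5, 31.1]
orientation: [[0.888, 0.46, 0.001], [0.46, -0.888, -0.001], [0.001, 0.002, -1.0]]
ft_force: [0.2, 0.0, -2.1]
width: 56.9
grip_force: 48.6
```

Need about 21 mm more.

Emit:
jog_arm(
  moves=[
    [0.2,0,0,0.12,0],
    [0.2,0,0,0.12,0],
    [0.2,0,0,0.08,0],
    [0.2,0,0,0.05,0],
    [0.2,0,0,0.02,0],
  ],
)

```text
time: 36.68
position: [439.1, -331.4, 9.6]
orientation: [[0.888, 0.46, -0.001], [0.46, -0.888, 0.001], [-0.001, -0.002, -1.0]]
ft_force: [-3.6, 2.5, 7.1]
width: 56.8
grip_force: 49.5
```

Emit:
jog_arm(
  moves=[
    [0.2,0,0,0.02,0],
    [0.2,0,0,0.01,0],
    [0.2,0,0,0,0],
    [0.2,0,0,0,0],
  ],
)

```text
time: 37.02
position: [439.3, -331.6, 9.6]
orientation: [[0.888, 0.46, -0.001], [0.46, -0.888, 0.001], [-0.001, -0.001, -1.0]]
ft_force: [-3.6, 2.5, 7.6]
width: 57.3
grip_force: 49.4
```

Touching down, force about 8 N. Releasing.

Emit:
jog_arm(
  moves=[
    [0.4,0,0,0,0],
    [0.6,0,0,0,0],
    [0.7,0,0,0,0],
    [0.7,0,0,0,0],
    [0.7,0,0,0,0],
  ],
  newtons=25,
)

```text
time: 37.43
position: [439.7, -332.0, 9.0]
orientation: [[0.888, 0.46, 0.0], [0.46, -0.888, -0.0], [0.0, 0.0, -1.0]]
ft_force: [-0.5, -0.2, 1.0]
width: 72.2
grip_force: 0.0
```

Emit:
jog_arm(
  moves=[
    [0.7,0,0,-0.1,0],
    [0.7,0,0,-0.3,0],
    [0.7,0,0,-0.6,0],
    [0.7,0,0,-0.7,0],
    [0.7,0,0,-0.7,0],
  ],
)

```text
time: 37.85
position: [439.1, -331.4, 130.0]
orientation: [[0.888, 0.46, -0.001], [0.46, -0.888, 0.001], [-0.001, -0.002, -1.0]]
ft_force: [1.2, 0.1, 0.1]
width: 72.4
grip_force: 0.0
```

Emit:
jog_arm(
  moves=[
    [0.7,0,0,-0.4,0],
    [0.7,0,0,-0.2,0],
    [0.7,0,0,0,0],
    [0.7,0,0,0,0],
    [0.7,0,0,0,0],
  ],
)

```text
time: 38.27
position: [438.7, -331.0, 156.9]
orientation: [[0.888, 0.46, -0.002], [0.46, -0.888, 0.002], [-0.001, -0.003, -1.0]]
ft_force: [0.2, -0.4, 0.3]
width: 72.2
grip_force: 0.0
```

```bash
python3 w.py w20.png carriage:30 scrap_box:34
python3 - <<'E'
from h import *
s,p=shot('scene')
for n,z in [("fan",18),("heatsink",23),("motor",64),("carriage",30),("screw_dish",10)]:
    for r in bot.look_for(p,n)[:3]:
        b=r["bbox"];print(n,round(r["score"],2),at(s,p,b[0]*640,b[1]*480,z).round()[:2])
E
```

```text
[ 438.7 -331.   156.9] yaw 27.37 38.2667
carriage 0.97 621 45 39 85 [ 654.3 -453.6]
carriage 0.87 589 270 101 103 [ 511.9 -548.2]
carriage 0.83 136 325 106 71 [ 279.8 -220.1]
scrap_box 0.67 325 222 244 235 [ 446.2 -327.7]
fan 0.58 [452.  -6.]
heatsink 0.56 [473. 330.]
motor 0.77 [638. 132.]
carriage 0.91 [ 700. -468.]
carriage 0.9 [ 446. -331.]
carriage 0.64 [637. -17.]
screw_dish 0.87 [644. 380.]
```

View pics/w20.png

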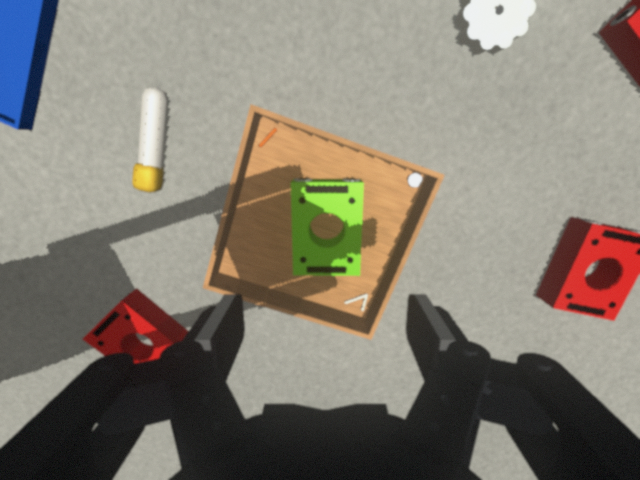

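The carriage lies flat in the box at (327,228), clear of the scraps, and the other parts are where I set them. Handing in.

```bash
python3 -c "
from cell import bot
print(bot.job_done())"
```

```text
the job is handed in; nothing more can be done
None
```

The job is handed in: the fan is in the blue tray, the heatsink in the wire basket, the motor on the foam with its shaft down the hole and the green carriage in the cardboard box, all set down and let go without touching the screw dish; the hand-in gave no verdict.

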